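# Clamp a glued treble key in the screw press

### The arm

A 7-joint arm with a two-finger parallel gripper is mounted at the origin on the work surface. World frame = base frame: x ahead of the robot, y to its left, z up, the work surface at z = 0. Lengths are in m, angles in rad, forces in N, time in s.
With the tool pointing down it reaches from about 0.4 to 0.85 m from the base axis. Payload 10.4 kg.
Tool frame: the origin (TCP) lies on the centre line of the jaws, within the pads' length; the fingertips stand 19 mm ahead of it and the grasp point (between the pads) is the TCP; x points along the fingers, y is the direction in which the jaws open and shut, and the axes are right-handed (so a half turn about x gives the same grasp; the last joint's range is limited). The gripper opens to 85 mm and grips with 20 to 120 N. Pads are 22 mm wide; open, the fingers measure 114 mm over their backs; the gripper's body (76 mm by 85 mm) begins 54 mm behind the grasp point. The pads swing forward as they close: fully open they stand 13 mm farther back than shut.
Start: joints at [1.136, 0.332, -0.065, 1.46, 0.022, 1.35, -0.088], TCP at [0.25, -0.573, 0.25] pointing down, gripper open.
Joint ranges: [-2.6, 2.6], [-0.5, 2.12], [-1.47, 1.34], [0.16, 2.42], [-1.27, 4.41], [0.06, 2.06], [-2.6, 2.6]. Speed limits (rad/s): [2.22, 2.22, 2.79, 2.79, 3.14, 3.14, 3.14].

### API

Orientations are given as a unit quaternion [w, x, y, z].
In Python, from station import bot gives the robot as it stands. The module is installed in compiled form; this text tells all that it offers.
- The arm moves only by the tool jog_arm, never from a script. Its arguments are lists of equal length, an entry for each row: "travel": the shift along the tool's x, y, z in mm, a list of three; "roll": the turn about the tool's x in rad. In form: {"travel": [[dx, dy, dz], ...], "roll": [roll, ...]}. A call has exactly 10 rows; each row is the pose to reach, as a shift and turn from the pose measured when the call began, along the tool's axes at that moment; what a row does not reach only later rows make up. A row lasts 1/8 s, in which the tool goes at most 62.5 mm and 10.7 degrees, less where a joint would pass 70% of its speed; a pose out of reach is approached as far as the arm can. A call with a gripper value outside its range is refused whole. "gripper" is the finger opening in mm, from 0 to 85.4, set as the call begins (left out, the last holds). The fingers move at their own pace and stop on an object; the grip force is fixed at half the most. Time passes only in rows, so rows that repeat a pose let the fingers close, or fill a call up. It gives the time, the measured TCP pose, the force and the opening at its end, in the units of the state.
- bot.sense(): the state, without advancing time (a new reading comes with each control period).
- bot.snapshot(name): name is "scene" or "top" or "wrist"; returns a dict with "color" (480x640x3 uint8, blue, green, red), "range_z" (480x640 float32, m along the optical axis (not along the pixel's ray), 0 where there is no reading), "vfov" (degrees; the focal length in pixels is half the picture's height over the tangent of half this angle, whatever the lens; pixels are square), "cx", "cy" (the principal point, pixels), "R" (3x3) and "t" (3): a world point X has camera coordinates R X + t. Camera axes: x right, y down, z forward; pixel columns grow to the right and rows downward; lengths in m; the calibration is good to about 2 mm. The wrist camera is an equidistant fisheye: a pixel r from the principal point sees the ray r / f radians off the axis. A picture is of the moment at which its call begins.
- bot.hand_in(): hands the job in, once; it reports no verdict.
The state is a dict: "t": time; "joints": joint angles; "joint_velocities": joint speeds; "effort": joint torques, N m; "tcp_pos": TCP position; "tool_rot": TCP orientation; "ft_force": force on the tool from outside, world axes, zero at the start; "moment": the same for the moment, N m; "finger_gap": finger opening in m.
Only numpy, scipy, OpenCV 4.12 (cv2) and the standard library are available. Lean on these libraries where they do the work, as an engineer would, in place of code of your own. Each camera call takes 0.05 s, during which the arm holds its last target. There are 200 camera calls.

### The job

The accordion key with its freshly glued facing lies in the nest of the screw press's sliding carriage: push the carriage fully home under the screw, wind the handwheel down until the foot just touches the key, then add a quarter of a turn and let go, leaving the key clamped. Much more than that crushes the facing, much less lets it lift; leave the other things on the ledge alone.

Things in the scene. Friction and masses are not known exactly. Their poses are not given: they have to be found in the camera images.
- press: Grey bench screw press fixed to the ledge. Origin: on the ledge, straight under the screw. Its x axis points from the screw to the column (60 to 110 mm out, 90 mm wide, 152 mm tall; a 50 mm wide head reaches over to the screw at 110 to 156 mm height). Its y axis points along the bed to the side where the carriage starts. Bed 100 mm wide, 18 mm thick, y = -80 to +220 mm.
- carriage_tab (a point): Centre of the outer face (press +y, away from the screw) of the upright steel push tab at the carriage's outer end. Tab 50 mm wide (press x), 10 mm thick (press y), from 35 to 80 mm above the ledge; this point is 55 mm above it. Push it along the press's -y; at home this point is 140 mm from the screw's axis.
- carriage (a joint): Travel of the carriage along the bed towards the screw, m: 0 drawn out (start), 0.090 fully home against its hard stop. It slides stiffly (about 2 N) and stays where it is left.
- key: Treble key, 80 x 18 x 10 mm, pale wood with a green marbled facing on top, lying along the press's y in the nest on the carriage, its top 50 mm above the ledge. Origin: centre of its underside. The nest is a sprung anvil: it holds still until the foot bears on the key, then gives by a few millimetres under load.
- spindle: The vertical screw, with the handwheel above and a round pressing foot (30 mm across) below. Clockwise from above lowers it, wheel, knob and all, by 10 mm a turn. How far the foot is set out below the screw differs each time and is not measured; it takes a sixth of a turn to just over one turn to touch the key. It stays where it is left, also under load. Origin on its axis.
- wheel_centre (a point): Centre of the handwheel (dark steel, 124 mm across, 12 mm thick rim), on the screw's axis, half-way up the rim, about 190 mm above the ledge.
- knob_grip (a point): Grip point of the wheel's upright black knob (21 mm across, 40 mm tall), on its axis, 14 mm below its top, 26 mm above its lower end, 50 mm from the screw's axis. The knob spins freely on its pin: hold it firmly, carry it round. Turning takes up to 5 N at the knob (less when paused); when the foot bears on the key it rises by about 5 N within ten degrees, then 3 N more over a quarter turn.
- spare_key: Another treble key, 80 x 18 x 10 mm, lying on the ledge; leave alone. Origin: centre of its underside.
- rivet_setter: Brass rivet setter, a 100 mm long turned rod up to 20 mm thick, lying on the ledge; leave alone.
- bass_button: Black bass button, 18 mm across, 13 mm tall; leave alone.
- bass_button2: A second black bass button, 18 mm across, 13 mm tall; leave alone.
- spring_winder: Steel spring winder, a cranked rod about 125 x 40 mm, 12 mm thick, lying on the ledge; leave alone.
- ruler: Aluminium ruler, 220 x 28 x 3 mm, lying on the ledge; leave alone.
- button_dish: White bowl, 80 mm across, 30 mm tall; leave alone.
Things that resemble listed ones, but are neither listed nor needed, are in the scene too. What is shaped like the key but black or orange is not meant.

How it is judged:
By the outcome, as a careful person would: the job done as asked, in the order asked, and still so for the second after the job is handed in, with the robot touching nothing.
It also fails if it takes over 72 s, if anything falls off the work surface, if the arm or the gripper's body presses on something with over 40 N, if the wrist force passes 120 N, or if a joint passes its speed limit or range.

## Working session

There is one attempt and no reset: what is moved stays moved. The work goes in short steps, Python scripts to look and compute and a tool call to move; the robot and the scene stay as the last step left them, time stands still between calls to the robot, and variables do not carry over. Pictures are saved under pics/ and viewed, about 8 in all and at most 12, crops included, and the job is handed in when it is done.

Besides the shell and the picture viewer there is one more tool, called after "Emit:" by a JSON object that holds its "method" and its "body". jog_arm: Moves the arm, as the interface text tells. Its arguments: {"type":"object","properties":{"travel":{"type":"array","items":{"type":"array","items":{"type":"number"}}},"roll":{"type":"array","items":{"type":"number"}},"gripper":{"type":"number"}},"required":["travel","roll"]}

```bash
mkdir -p pics
cat > h.py <<'E'
import numpy as np, cv2
from station import bot
def cloud(s):
    h,w=s["range_z"].shape; f=h/2/np.tan(np.radians(s["vfov"])/2)
    v,u=np.mgrid[:h,:w]; z=s["range_z"]
    P=np.stack([(u-s["cx"])/f*z,(v-s["cy"])/f*z,z],-1)
    return (P-s["t"])@s["R"]
E
python3 - <<'E'
from h import *
for n in("scene","top"):
    s=bot.snapshot(n); cv2.imwrite(f"pics/{n}1.png",s["color"]); np.savez(f"{n}1.npz",**s)
    print(n,s["vfov"],s["cx"],s["cy"],-s["R"].T@s["t"],s["R"][2])
print(bot.sense())
E
```

```text
scene 50.23216075378177 312.0330154654915 242.5487238584037 [1.05565107 0.66414288 0.80444812] [-0.48128986 -0.61434216 -0.62525497]
top 55.11318363176535 327.5926784548771 237.43412796831245 [0.36363888 0.01629573 1.4213235 ] [ 0.14801668 -0.0133779  -0.98889438]
{'t': 0.1, 'joints': array([ 1.13638547,  0.33282405, -0.06471212,  1.4608745 ,  0.02161927,
        1.34988143, -0.08849597]), 'joint_velocities': array([-9.59059435e-04, -1.65885370e-03, -5.29007963e-05, -2.60164626e-03,
        8.66523739e-05, -2.78237749e-05,  6.24915147e-05]), 'effort': array([ 2.59535700e-03, -6.26753640e+01,  4.96965798e-02, -3.92428172e+01,
        1.62715476e-02,  7.04951628e-03, -7.23620587e-06]), 'tcp_pos': array([ 0.25004219, -0.57246156,  0.24957771]), 'tool_rot': array([-0.1441432 , -0.6920487 , -0.14502492,  0.69228542]), 'ft_force': array([0.14554356, 0.09638819, 0.39776755]), 'moment': array([ 0.0055763 ,  0.00288892, -0.01733043]), 'finger_gap': 0.08531153115869751}
```

View pics/scene1.png

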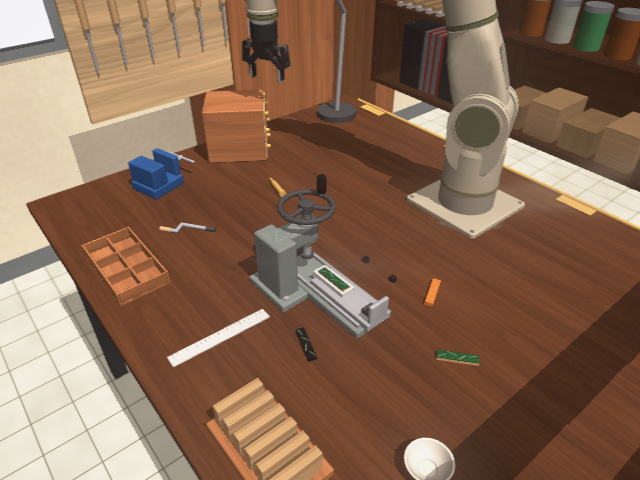

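View pics/top1.png

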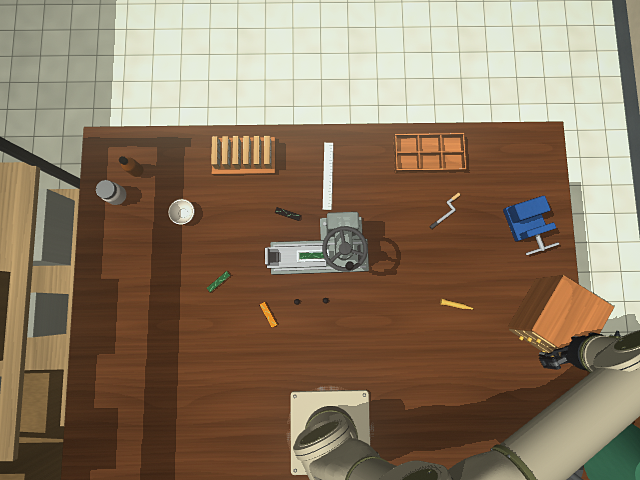

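The scene picture shows the press mid-table, with the wheel at (306,207), the knob at (321,184) and the tab at (378,313). In the top picture the wheel is at (344,248), the knob at (350,265) and the tab at (270,256), so the carriage lies on the world +y side.

Run:
```python
from h import *
for n in("top","scene"):
    s=dict(np.load(n+"1.npz")); P=cloud(s); X,Y,Z=P[...,0],P[...,1],P[...,2]
    roi=(X>.3)&(X<.75)&(Y>-.2)&(Y<.3)
    print(n,"ledge z",np.median(Z[roi&(abs(Z)<.01)]))
    def st(name,m):
        q=P[m&roi]; print(name,len(q),q.mean(0).round(4),q.min(0).round(3),q.max(0).round(3)); return q
    q=st("bed",(abs(Z-.018)<.004)); print(cv2.minAreaRect((q[:,:2]*1000).astype(np.float32)))
    q=st("wheeltop",(abs(Z-.194)<.008)); print(cv2.minEnclosingCircle((q[:,:2]*1000).astype(np.float32)),cv2.minAreaRect((q[:,:2]*1000).astype(np.float32)))
    q=st("knob",(Z>.207)&(Z<.26)); 
    qq=q[q[:,2]>np.percentile(q[:,2],90)-.004]; print("knobtop",qq.mean(0),len(qq),cv2.minAreaRect((qq[:,:2]*1000).astype(np.float32)))
    q=st("tabtop",(abs(Z-.08)<.004)&(Y>.1)); print(cv2.minAreaRect((q[:,:2]*1000).astype(np.float32)))
    q=st("coltop",(abs(Z-.152)<.006)); print(cv2.minAreaRect((q[:,:2]*1000).astype(np.float32)))
    c=s["color"].astype(int); g=(c[...,1]>c[...,2]+25)&(c[...,1]>c[...,0]+15)
    q=st("keygreen",g&(abs(Z-.05)<.006)); print(cv2.minAreaRect((q[:,:2]*1000).astype(np.float32)))
```

```text
top ledge z 7.102894578302584e-05
bed 946 [0.5239 0.0063 0.018 ] [ 0.311 -0.125  0.014] [0.669 0.199 0.022]
((473.24737548828125, 30.857772827148438), (307.6788635253906, 358.2950744628906), 82.49845886230469)
wheeltop 784 [ 0.5185 -0.0448  0.1954] [ 0.456 -0.106  0.187] [0.579 0.015 0.202]
((517.3802490234375, -45.51390075683594), 61.744964599609375) ((517.55859375, -45.200096130371094), (122.23532104492188, 121.10831451416016), 17.263498306274414)
knob 60 [ 0.4675 -0.0539  0.2373] [ 0.458 -0.064  0.209] [ 0.478 -0.044  0.246]
knobtop [ 0.4685479  -0.0539341   0.24159261] 33 ((469.1494445800781, -54.7587776184082), (16.331722259521484, 18.148326873779297), 17.82553482055664)
tabtop 41 [0.5113 0.179  0.0802] [0.489 0.174 0.076] [0.536 0.183 0.084]
((512.1671142578125, 179.45323181152344), (47.183292388916016, 8.622809410095215), 3.8751416206359863)
coltop 724 [ 0.583  -0.0439  0.1522] [ 0.495 -0.088  0.146] [0.626 0.    0.158]
((560.896484375, -43.12260437011719), (87.66805267333984, 131.63331604003906), 89.07672119140625)
keygreen 118 [0.516  0.0481 0.0503] [0.507 0.012 0.045] [0.52
[... 641 characters left out ...]
04   0.244]
knobtop [ 0.46857303 -0.04949397  0.24088699] 45 ((467.3826599121094, -49.735008239746094), (19.446683883666992, 18.816415786743164), 73.10796356201172)
tabtop 104 [0.513  0.1833 0.0797] [0.487 0.176 0.076] [0.537 0.189 0.084]
((511.91656494140625, 182.1523895263672), (49.79373550415039, 12.410307884216309), 1.723207950592041)
coltop 1060 [ 0.5835 -0.0356  0.1517] [ 0.492 -0.086  0.146] [0.627 0.005 0.158]
((559.3775024414062, -40.423213958740234), (135.4469451904297, 91.22140502929688), 0.468881219625473)
keygreen 179 [0.5159 0.05   0.0504] [0.504 0.009 0.047] [0.524 0.087 0.055]
((515.4636840820312, 47.71088409423828), (18.618545532226562, 77.90389251708984), 3.503721237182617)
```

```bash
cat >> h.py <<'E'
from scipy.spatial.transform import Rotation as Ro
def tool():
    s=bot.sense(); w,x,y,z=s["tool_rot"]; return s,Ro.from_quat([x,y,z,w]).as_matrix()
def to(*p):
    s,R=tool(); return (R.T@(np.array(p)-s["tcp_pos"])*1000).round(1)
E
python3 - <<'E'
from h import *
s,R=tool(); print(R.round(4))
for a in(0,90): 
  pass
t=dict(np.load("top1.npz")); P=cloud(t); X,Y,Z=P[...,0],P[...,1],P[...,2]
print("box",Z[250:340,515:610].max(), "scr",[Z[(np.hypot(X-.5177,Y+.0435)<r)].max().round(3) for r in(.01,.015,.02,.025,.03)])
m=(Z>.1)&(Y>-.4)&(Y<.4)&(X>.25); print("tall",Z[m].max())
s2=dict(np.load("scene1.npz")); P2=cloud(s2); m=(np.hypot(P2[...,0]-.5177,P2[...,1]+.0435)<.02)&(P2[...,2]<.11)&(P2[...,2]>.03)
q=P2[m]; print("foot z hist",np.histogram(q[:,2],np.arange(.03,.112,.004)))
for p in[(.25,-.573,.36),(.5,-.3,.36),(.51,.24,.36),(.51,.24,.064)]: print(to(*p))
E
```

```text
[[-6.000e-04  4.003e-01 -9.164e-01]
 [ 1.200e-03 -9.164e-01 -4.003e-01]
 [-1.000e+00 -1.300e-03  1.000e-04]]
box 1.4213235042686128 scr [np.float64(0.205), np.float64(0.206), np.float64(0.206), np.float64(0.206), np.float64(0.206)]
tall 1.4213235042686128
foot z hist (array([ 0,  0,  0,  0,  0,  0,  8, 22, 44, 12, 12,  8, 13, 11, 12,  6,  2,
        0,  0,  0]), array([0.03 , 0.034, 0.038, 0.042, 0.046, 0.05 , 0.054, 0.058, 0.062,
       0.066, 0.07 , 0.074, 0.078, 0.082, 0.086, 0.09 , 0.094, 0.098,
       0.102, 0.106, 0.11 ]))
[-110.4    0.3    0.3]
[-110.3 -149.8 -338.1]
[-109.6 -640.6 -563.4]
[ 186.4 -640.2 -563.5]
```

Emit:
{"method": "jog_arm", "body": {"travel": [[-60,0,0],[-110,0,0],[-110,-24,-54],[-110,-48,-109],[-110,-72,-163],[-110,-96,-218],[-110,-120,-272],[-110,-148,-326],[-110,-198,-355],[-110,-250,-382]], "roll": [0,0,0.05,0.1,0.15,0.2,0.25,0.3,0.34,0.38], "gripper": 0}}

```text
t: 1.35
tcp_pos: [0.5003, -0.1885, 0.3592]
tool_rot: [-0.01, -0.707, -0.012, 0.708]
ft_force: [0.4, 0.3, -0.4]
finger_gap: -0.0
```

Run:
```python
from h import *
s,R=tool(); print(s["t"],s["tcp_pos"],R.round(3),s["finger_gap"])
for p in[(.511,.225,.36),(.511,.225,.064)]: print(to(*p))
```

```text
1.35 [ 0.50029026 -0.18852675  0.35924671] [[-0.001  0.031 -1.   ]
 [ 0.002 -1.    -0.031]
 [-1.    -0.002  0.001]] -1.2202325475206178e-05
[-1.00e-01 -4.13e+02 -2.35e+01]
[ 295.9 -412.5  -23.9]
```

Emit:
{"method": "jog_arm", "body": {"travel": [[0,-60,-4],[0,-120,-8],[0,-180,-11],[0,-240,-15],[0,-300,-19],[10,-360,-23],[40,-413,-24],[100,-413,-24],[160,-413,-24],[220,-413,-24]], "roll": [0,0,0,0,0,0,0,0,0,0]}}

```text
t: 2.6
tcp_pos: [0.5108, 0.2252, 0.1379]
tool_rot: [-0.01, -0.706, -0.012, 0.708]
ft_force: [1.2, 0.1, -1.1]
finger_gap: 0.0001
```

Run:
```python
from h import *
s,R=tool(); print(s["t"],s["tcp_pos"],R.round(3),s["ft_force"])
for p in[(.511,.225,.064),(.514,.112,.064)]: print(to(*p))
```

```text
2.6 [0.51081115 0.22517455 0.13786681] [[-0.002  0.031 -1.   ]
 [ 0.001 -1.    -0.031]
 [-1.    -0.002  0.001]] [ 1.1831998   0.12815927 -1.061319  ]
[73.9  0.3 -0.3]
[ 73.7 113.3   0.2]
```

Emit:
{"method": "jog_arm", "body": {"travel": [[40,0,0],[74,0,0],[74,5,0],[74,20,0],[74,35,0],[74,50,0],[74,65,0],[74,80,0],[74,92,0],[74,100,0]], "roll": [0,0,0,0,0,0,0,0,0,0]}}

```text
t: 3.85
tcp_pos: [0.5139, 0.1243, 0.0637]
tool_rot: [-0.01, -0.706, -0.011, 0.708]
ft_force: [-0.8, 1.9, 1.4]
finger_gap: -0.0005
```

Emit:
{"method": "jog_arm", "body": {"travel": [[0,2,0],[0,4,0],[0,6,0],[0,8,0],[0,10,0],[0,11,0],[0,12,0],[0,13,0],[0,14,0],[0,15,0]], "roll": [0,0,0,0,0,0,0,0,0,0]}}

```text
t: 5.1
tcp_pos: [0.5142, 0.1093, 0.0636]
tool_rot: [-0.01, -0.706, -0.011, 0.708]
ft_force: [-0.1, 2.1, 0.2]
finger_gap: -0.0001
```

Emit:
{"method": "jog_arm", "body": {"travel": [[0,1,0],[0,2,0],[0,3,0],[0,4,0],[0,4.5,0],[0,5,0],[0,5.5,0],[0,6,0],[0,6,0],[0,6,0]], "roll": [0,0,0,0,0,0,0,0,0,0]}}

```text
t: 6.35
tcp_pos: [0.5141, 0.1079, 0.0637]
tool_rot: [-0.01, -0.707, -0.015, 0.707]
ft_force: [1.0, 18.0, -5.7]
finger_gap: -0.0001
```

Emit:
{"method": "jog_arm", "body": {"travel": [[0,-15,0],[0,-30,0],[-50,-30,0],[-110,-30,0],[-170,-30,0],[-230,-30,0],[-260,-30,0],[-260,-30,0],[-260,-30,0],[-260,-30,0]], "roll": [0,0,0,0,0,0,0,0,0,0], "gripper": 85}}

```text
t: 7.6
tcp_pos: [0.5129, 0.1359, 0.3226]
tool_rot: [-0.01, -0.706, -0.014, 0.708]
ft_force: [0.5, -0.7, -0.5]
finger_gap: 0.0853
```

```bash
cat > m.py <<'E'
from h import *
import sys
for n in("top","scene"):
    s=bot.snapshot(n); np.savez(f"{n}{sys.argv[1]}.npz",**s); P=cloud(s); X,Y,Z=P[...,0],P[...,1],P[...,2]
    c=s["color"].astype(int); d=np.hypot(X-.5177,Y+.0435)
    dark=c.max(-1)<60
    q=P[(abs(Z-.196)<.005)&(d<.07)]; r=cv2.minEnclosingCircle((q[:,:2]*1000).astype(np.float32)); print(n,"wheel",r)
    q=P[(Z>.236)&(Z<.25)&(d<.07)]; print("knobtop",len(q),q.mean(0),cv2.minAreaRect((q[:,:2]*1000).astype(np.float32)) if len(q)>4 else 0)
    q=P[(abs(Z-.08)<.004)&(abs(Y-.09)<.03)&(abs(X-.514)<.04)]; print("tab",len(q),q.min(0),q.max(0))
    g=(c[...,1]>c[...,2]+25)&(c[...,1]>c[...,0]+15)&(abs(Z-.05)<.006)&(abs(X-.5177)<.02)&(Y>-.1)&(Y<.1)
    q=P[g]; print("key",len(q),np.median(q,0),q.min(0),q.max(0))
    if n=="scene":
        v,u=480//2,306; k=s["color"][200:320,240:400]; cv2.imwrite(f"pics/c{sys.argv[1]}.png",cv2.resize(k,None,fx=5,fy=5,interpolation=cv2.INTER_CUBIC))
s,R=tool(); print(s["t"],s["tcp_pos"],R.round(3).tolist())
E
python3 m.py 2; python3 -c "
from h import *
print(to(.468,-.052,.31),to(.468,-.052,.230))"
```

```text
top wheel ((517.0315551757812, -45.173187255859375), 61.491973876953125)
knobtop 49 [ 0.46852867 -0.05455728  0.24000325] ((469.2214050292969, -55.0983772277832), (18.26981544494629, 17.96091651916504), 89.5353775024414)
tab 11 [0.52239665 0.08544443 0.07775668] [0.5375784  0.0915261  0.08269281]
key 24 [ 0.51513164 -0.01614365  0.04955756] [ 0.50912828 -0.08084006  0.044728  ] [ 0.52489645 -0.0055645   0.0537422 ]
scene wheel ((518.0020141601562, -41.44782638549805), 62.70846939086914)
knobtop 53 [ 0.46897754 -0.04972769  0.23990542] ((468.0267639160156, -51.357994079589844), (19.09395980834961, 17.7935848236084), 16.277929306030273)
tab 91 [0.48893555 0.08673871 0.07619958] [0.5382357  0.09920508 0.08267784]
[ 11.8 186.4  51.4] [ 91.8 186.9  51.3]
  return _methods._mean(a, axis=axis, dtype=dtype,
  ret = um.true_divide(
Traceback (most recent call last):
  File "m.py", line 11, in <module>
    q=P[g]; print("key",len(q),np.median(q,0),q.min(0),q.max(0))
                                              ~~~~~^^^
ValueError: zero-size array to reduction operation minimum which has no identity
```

Emit:
{"method": "jog_arm", "body": {"travel": [[0,55,15],[0,110,30],[0,160,44],[5,187,51],[25,188,51],[50,188,51],[75,188,51],[92,188,51],[92,188,51],[92,188,51]], "roll": [0,0,0,0,0,0,0,0,0,0]}}

```text
t: 8.95
tcp_pos: [0.4687, -0.053, 0.2307]
tool_rot: [-0.01, -0.706, -0.014, 0.708]
ft_force: [-0.4, -1.0, 0.9]
finger_gap: 0.0855
```

Emit:
{"method": "jog_arm", "body": {"travel": [[0,0,0],[0,0,0],[0,0,0],[0,0,0],[0,0,0],[0,0,0],[0,0,0],[0,0,0],[0,0,0],[0,0,0]], "roll": [0,0,0,0,0,0,0,0,0,0], "gripper": 5}}

```text
t: 10.2
tcp_pos: [0.4688, -0.0533, 0.231]
tool_rot: [-0.01, -0.707, -0.014, 0.707]
ft_force: [-1.3, -1.3, 5.5]
finger_gap: 0.0194
```

Run:
```python
from h import *
s,R=tool(); print(s["t"],s["tcp_pos"],R.round(3).tolist(),s["ft_force"],s["finger_gap"])
s=bot.snapshot("scene"); np.savez("scene3.npz",**s)
cv2.imwrite("pics/c3.png",cv2.resize(s["color"][130:310,230:410],None,fx=3.3,fy=3.3,interpolation=cv2.INTER_CUBIC))
```

```text
10.2 [ 0.46881429 -0.05328741  0.23102963] [[-0.001, 0.034, -0.999], [0.006, -0.999, -0.034], [-1.0, -0.006, 0.001]] [-1.34591746 -1.34935713  5.4924147 ] 0.019405539725111276
```

View pics/c3.png

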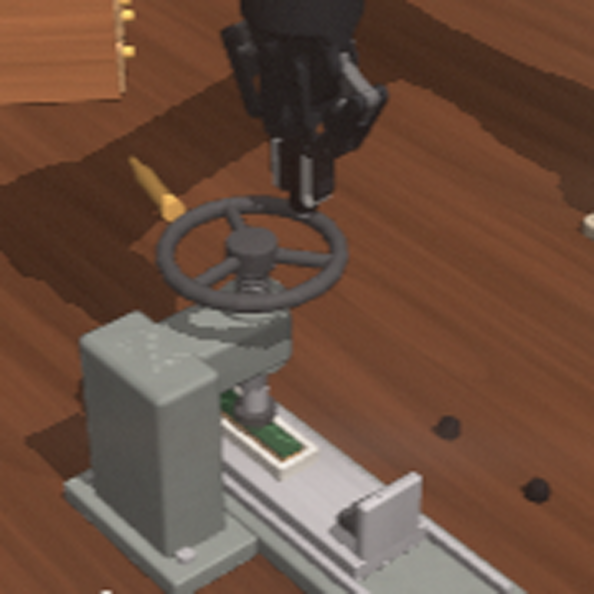

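The crop shows the gripper closed on the knob at about (305,190), the foot over the key at (258,410), and the tab pushed home at (390,530). Next I'll refine the foot gap and plan the circle.

```bash
cat > arc.py <<'E'
from h import *
import sys
# usage: arc.py start_deg end_deg [cx cy r] : swept angle (clockwise) from grip, az0=191.4, z0
a=[float(x) for x in sys.argv[1:]]; C=np.array([.5176,-.0434]) ; r=.050; az0=191.4; z0=.231
s,R=tool(); d=s["tcp_pos"][:2]-C; d2=np.degrees(np.arctan2(d[1],d[0])); now=(az0-d2)%360
F=s["ft_force"]; e=np.array([d[0],d[1]])/np.hypot(*d); cw=np.array([e[1],-e[0]])
print("t %.2f swept %.1f r %.1f z %.4f Ftan(resist) %.2f Frad %.2f Fz %.2f gap %.4f"%(s["t"],now,np.hypot(*d)*1e3,s["tcp_pos"][2],-F[:2]@cw,F[:2]@e,F[2],s["finger_gap"]),"mz %.2f"%s["moment"][2])
if len(a)>1:
    rows=[]
    for k in np.linspace(a[0],a[1],11)[1:]:
        th=np.radians(az0-k); p=[C[0]+r*np.cos(th),C[1]+r*np.sin(th),z0-.010*k/360]
        rows.append((R.T@(np.array(p)-s["tcp_pos"])*1000).round(1).tolist())
    print(rows)
E
python3 - <<'E'
from h import *
for k in(1,3):
    s=dict(np.load(f"scene{k}.npz")); P=cloud(s); d=np.hypot(P[...,0]-.5177,P[...,1]+.0435)
    m=(d<.018)&(P[...,2]<.075)&(P[...,2]>.035); c=s["color"].astype(int)
    ys,xs=np.nonzero(m)
    for x in range(xs.min(),xs.max()+1,3):
        col=[(y,round(float(P[y,x,2])*1e3,1),c[y,x].tolist()) for y in range(238,272) if m[y,x]]; print(k,x,[(a,b) for a,b,_ in col][-6:])
E
python3 arc.py 0 60
```

```text
1 301 [(252, 62.6), (253, 65.9), (254, 60.3), (255, 59.7)]
1 304 [(253, 64.3), (254, 61.5), (255, 62.4), (256, 61.3), (257, 59.8), (258, 55.3)]
1 307 [(254, 66.7), (255, 65.0), (256, 65.0), (257, 61.0), (258, 59.5), (259, 57.2)]
1 310 [(253, 67.4), (254, 61.8), (255, 65.2), (256, 64.5), (257, 61.3), (258, 58.1)]
1 313 [(251, 63.2), (252, 63.0), (253, 63.6), (254, 64.3), (255, 62.7), (256, 57.1)]
3 299 [(257, 49.1), (258, 47.0), (259, 45.2), (260, 44.5), (261, 40.4), (263, 36.3)]
3 302 [(261, 47.6), (262, 44.4), (263, 44.7), (264, 36.9), (265, 36.5), (266, 35.1)]
3 305 [(259, 51.2), (260, 46.8), (261, 43.3), (262, 44.9), (263, 45.2), (264, 44.6)]
3 308 [(259, 51.4), (260, 50.4), (261, 50.0), (262, 48.8), (263, 44.4), (264, 42.8)]
3 311 [(256, 62.1), (257, 57.1), (258, 58.9), (259, 50.0), (260, 51.0), (261, 50.1)]
3 314 [(257, 46.0), (258, 45.7)]
t 10.25 swept 359.9 r 49.8 z 0.2310 Ftan(resist) 0.86 Frad 2.01 Fz 4.68 gap 0.0194 mz -0.02
[[0.2, -5.2, 0.8], [0.4, -10.4, 0.9], [0.6, -15.7, 0.4], [0.8, -20.8, -0.7], [1.0, -25.8, -2.3], [1.2, -30.6, -4.4], [1.4, -35.1, -6.9], [1.6, -39.4, -10.0], [1.8, -43.3, -13.4], [2.0, -46.8, -17.3]]
```

Emit:
{"method": "jog_arm", "body": {"travel": [[0.2,-5.2,0.8],[0.4,-10.4,0.9],[0.6,-15.7,0.4],[0.8,-20.8,-0.7],[1.0,-25.8,-2.3],[1.2,-30.6,-4.4],[1.4,-35.1,-6.9],[1.6,-39.4,-10.0],[1.8,-43.3,-13.4],[2.0,-46.8,-17.3]], "roll": [0,0,0,0,0,0,0,0,0,0]}}

```text
t: 11.5
tcp_pos: [0.4851, -0.008, 0.2295]
tool_rot: [0.01, 0.707, 0.012, -0.707]
ft_force: [1.9, -9.7, 2.6]
finger_gap: 0.0192
```

```bash
python3 arc.py 60 85
```

```text
t 11.50 swept 58.8 r 48.0 z 0.2295 Ftan(resist) 5.18 Frad -8.47 Fz 2.62 gap 0.0192 mz -0.02
[[0.2, -3.5, -1.2], [0.3, -4.8, -3.0], [0.4, -6.0, -4.8], [0.5, -7.1, -6.7], [0.5, -8.2, -8.6], [0.6, -9.1, -10.6], [0.7, -10.0, -12.6], [0.8, -10.7, -14.6], [0.8, -11.4, -16.7], [0.9, -12.0, -18.8]]
```

```bash
sed -i 's/C=np.array(\[.5176,-.0434\])/C=np.array([.518,-.0453])/; s/az0=191.4/az0=188.8/' arc.py; python3 arc.py 58 88
```

```text
t 11.50 swept 57.3 r 49.7 z 0.2295 Ftan(resist) 5.01 Frad -8.57 Fz 2.62 gap 0.0192 mz -0.02
[[0.2, -2.2, -2.3], [0.3, -3.7, -4.5], [0.4, -5.0, -6.7], [0.5, -6.3, -9.0], [0.6, -7.4, -11.4], [0.6, -8.4, -13.8], [0.7, -9.3, -16.3], [0.8, -10.0, -18.8], [0.9, -10.6, -21.3], [1.0, -11.1, -23.9]]
```

Emit:
{"method": "jog_arm", "body": {"travel": [[0.2,-2.2,-2.3],[0.3,-3.7,-4.5],[0.4,-5.0,-6.7],[0.5,-6.3,-9.0],[0.6,-7.4,-11.4],[0.6,-8.4,-13.8],[0.7,-9.3,-16.3],[0.8,-10.0,-18.8],[0.9,-10.6,-21.3],[1.0,-11.1,-23.9]], "roll": [0,0,0,0,0,0,0,0,0,0]}}

```text
t: 12.75
tcp_pos: [0.5083, 0.0032, 0.2287]
tool_rot: [-0.01, -0.707, -0.012, 0.707]
ft_force: [-4.2, -3.2, 6.1]
finger_gap: 0.0191
```

```bash
python3 arc.py 88 108
```

```text
t 12.75 swept 87.5 r 49.5 z 0.2287 Ftan(resist) 4.72 Frad -2.33 Fz 6.07 gap 0.0191 mz 0.00
[[0.2, -0.8, -2.1], [0.2, -1.0, -3.8], [0.3, -1.1, -5.6], [0.3, -1.2, -7.3], [0.4, -1.2, -9.1], [0.4, -1.1, -10.8], [0.5, -1.0, -12.6], [0.5, -0.8, -14.3], [0.6, -0.6, -16.0], [0.7, -0.3, -17.7]]
```

Emit:
{"method": "jog_arm", "body": {"travel": [[0.2,-0.8,-2.1],[0.2,-1.0,-3.8],[0.3,-1.1,-5.6],[0.3,-1.2,-7.3],[0.4,-1.2,-9.1],[0.4,-1.1,-10.8],[0.5,-1.0,-12.6],[0.5,-0.8,-14.3],[0.6,-0.6,-16.0],[0.7,-0.3,-17.7]], "roll": [0,0,0,0,0,0,0,0,0,0]}}

```text
t: 14.0
tcp_pos: [0.5255, 0.0038, 0.2281]
tool_rot: [-0.01, -0.706, -0.012, 0.708]
ft_force: [-5.1, -2.8, 7.3]
finger_gap: 0.0193
```

```bash
python3 arc.py 108 128
```

```text
t 14.00 swept 107.5 r 49.6 z 0.2281 Ftan(resist) 4.60 Frad -3.56 Fz 7.34 gap 0.0193 mz 0.05
[[0.2, 0.1, -2.2], [0.2, 0.5, -3.9], [0.3, 1.0, -5.6], [0.3, 1.5, -7.3], [0.4, 2.1, -8.9], [0.4, 2.8, -10.5], [0.5, 3.5, -12.1], [0.5, 4.3, -13.7], [0.6, 5.1, -15.2], [0.6, 5.9, -16.8]]
```

Emit:
{"method": "jog_arm", "body": {"travel": [[0.2,0.1,-2.2],[0.2,0.5,-3.9],[0.3,1.0,-5.6],[0.3,1.5,-7.3],[0.4,2.1,-8.9],[0.4,2.8,-10.5],[0.5,3.5,-12.1],[0.5,4.3,-13.7],[0.6,5.1,-15.2],[0.6,5.9,-16.8]], "roll": [0,0,0,0,0,0,0,0,0,0]}}

```text
t: 15.25
tcp_pos: [0.5418, -0.0015, 0.2276]
tool_rot: [-0.01, -0.706, -0.011, 0.708]
ft_force: [-5.9, -1.6, 6.7]
finger_gap: 0.0192
```

```bash
python3 arc.py 128 148
```

```text
t 15.25 swept 127.3 r 49.8 z 0.2276 Ftan(resist) 4.42 Frad -4.18 Fz 6.66 gap 0.0192 mz 0.00
[[0.2, 1.1, -2.1], [0.2, 2.1, -3.5], [0.3, 3.1, -5.0], [0.3, 4.2, -6.3], [0.4, 5.3, -7.7], [0.4, 6.4, -9.0], [0.5, 7.7, -10.2], [0.5, 8.9, -11.4], [0.6, 10.2, -12.6], [0.6, 11.5, -13.7]]
```

Emit:
{"method": "jog_arm", "body": {"travel": [[0.2,1.1,-2.1],[0.2,2.1,-3.5],[0.3,3.1,-5.0],[0.3,4.2,-6.3],[0.4,5.3,-7.7],[0.4,6.4,-9.0],[0.5,7.7,-10.2],[0.5,8.9,-11.4],[0.6,10.2,-12.6],[0.6,11.5,-13.7]], "roll": [0,0,0,0,0,0,0,0,0,0]}}

```text
t: 16.5
tcp_pos: [0.5551, -0.0119, 0.227]
tool_rot: [-0.01, -0.705, -0.012, 0.709]
ft_force: [-5.8, 1.2, 7.9]
finger_gap: 0.0195
```

```bash
python3 arc.py 148 163
```

```text
t 16.50 swept 146.8 r 49.9 z 0.2270 Ftan(resist) 4.73 Frad -3.50 Fz 7.90 gap 0.0195 mz -0.01
[[0.1, 1.8, -1.5], [0.2, 2.8, -2.3], [0.2, 3.9, -3.0], [0.3, 5.0, -3.8], [0.3, 6.1, -4.5], [0.3, 7.2, -5.1], [0.4, 8.4, -5.8], [0.4, 9.5, -6.4], [0.4, 10.7, -7.0], [0.5, 11.9, -7.5]]
```

Emit:
{"method": "jog_arm", "body": {"travel": [[0.1,1.8,-1.5],[0.2,2.8,-2.3],[0.2,3.9,-3.0],[0.3,5.0,-3.8],[0.3,6.1,-4.5],[0.3,7.2,-5.1],[0.4,8.4,-5.8],[0.4,9.5,-6.4],[0.4,10.7,-7.0],[0.5,11.9,-7.5]], "roll": [0,0,0,0,0,0,0,0,0,0]}}

```text
t: 17.75
tcp_pos: [0.5625, -0.0222, 0.2266]
tool_rot: [-0.01, -0.705, -0.013, 0.709]
ft_force: [-6.2, 2.0, 6.3]
finger_gap: 0.0193
```

```bash
python3 arc.py 163 178
```

```text
t 17.75 swept 161.4 r 50.1 z 0.2266 Ftan(resist) 4.67 Frad -4.60 Fz 6.35 gap 0.0193 mz -0.01
[[0.2, 2.5, -1.0], [0.2, 3.7, -1.5], [0.3, 5.0, -2.0], [0.3, 6.2, -2.4], [0.3, 7.5, -2.8], [0.4, 8.7, -3.1], [0.4, 10.0, -3.4], [0.4, 11.3, -3.7], [0.5, 12.6, -4.0], [0.5, 13.8, -4.2]]
```

Emit:
{"method": "jog_arm", "body": {"travel": [[0.2,2.5,-1.0],[0.2,3.7,-1.5],[0.3,5.0,-2.0],[0.3,6.2,-2.4],[0.3,7.5,-2.8],[0.4,8.7,-3.1],[0.4,10.0,-3.4],[0.4,11.3,-3.7],[0.5,12.6,-4.0],[0.5,13.8,-4.2]], "roll": [0,0,0,0,0,0,0,0,0,0]}}

```text
t: 19.0
tcp_pos: [0.5669, -0.034, 0.2262]
tool_rot: [-0.01, -0.705, -0.014, 0.709]
ft_force: [-3.4, 4.7, 4.4]
finger_gap: 0.019
```

```bash
python3 arc.py 178 193
```

```text
t 19.00 swept 175.8 r 50.2 z 0.2262 Ftan(resist) 5.34 Frad -2.26 Fz 4.42 gap 0.0190 mz 0.02
[[0.2, 3.2, -0.3], [0.2, 4.5, -0.5], [0.3, 5.8, -0.6], [0.3, 7.1, -0.7], [0.3, 8.4, -0.7], [0.4, 9.7, -0.7], [0.4, 11.0, -0.7], [0.4, 12.3, -0.7], [0.5, 13.6, -0.6], [0.5, 14.9, -0.4]]
```

Emit:
{"method": "jog_arm", "body": {"travel": [[0.2,2.5,-0.2],[0.2,3.2,-0.4],[0.3,4.0,-0.5],[0.3,4.9,-0.6],[0.3,5.8,-0.6],[0.3,6.7,-0.7],[0.3,7.5,-0.7],[0.3,8.4,-0.7],[0.4,9.3,-0.7],[0.4,10.2,-0.7]], "roll": [0,0,0,0,0,0,0,0,0,0]}}

```text
t: 20.25
tcp_pos: [0.5682, -0.0442, 0.2259]
tool_rot: [-0.01, -0.705, -0.014, 0.709]
ft_force: [0.9, 4.5, 4.0]
finger_gap: 0.0193
```

```bash
python3 arc.py 187 202
```

```text
t 20.25 swept 187.6 r 50.2 z 0.2259 Ftan(resist) 4.51 Frad 1.03 Fz 4.02 gap 0.0193 mz -0.04
[[0.1, 0.8, 0.2], [0.2, 2.1, 0.3], [0.2, 3.4, 0.4], [0.3, 4.7, 0.5], [0.3, 6.0, 0.7], [0.3, 7.3, 0.9], [0.4, 8.6, 1.1], [0.4, 9.9, 1.3], [0.4, 11.2, 1.6], [0.5, 12.4, 2.0]]
```

Still baseline. I'll go on in 15° steps.

Emit:
{"method": "jog_arm", "body": {"travel": [[0.1,1.0,0.2],[0.2,2.1,0.3],[0.2,3.4,0.4],[0.3,4.7,0.5],[0.3,6.0,0.7],[0.3,7.3,0.9],[0.4,8.6,1.1],[0.4,9.9,1.3],[0.4,11.2,1.6],[0.5,12.4,2.0]], "roll": [0,0,0,0,0,0,0,0,0,0]}}

```text
t: 21.5
tcp_pos: [0.5672, -0.0562, 0.2256]
tool_rot: [-0.01, -0.705, -0.015, 0.709]
ft_force: [2.6, 6.4, 3.2]
finger_gap: 0.0191
```

```bash
python3 arc.py 202 217
```

```text
t 21.50 swept 201.3 r 50.3 z 0.2256 Ftan(resist) 6.76 Frad 1.15 Fz 3.23 gap 0.0191 mz -0.00
[[0.2, 1.8, 0.8], [0.3, 3.1, 1.2], [0.3, 4.3, 1.7], [0.3, 5.5, 2.1], [0.4, 6.7, 2.6], [0.4, 7.9, 3.1], [0.4, 9.1, 3.7], [0.5, 10.3, 4.3], [0.5, 11.5, 4.9], [0.6, 12.6, 5.5]]
```

Emit:
{"method": "jog_arm", "body": {"travel": [[0.2,1.2,0.5],[0.2,1.8,0.7],[0.2,2.3,0.9],[0.3,2.9,1.1],[0.3,3.4,1.3],[0.3,4.0,1.5],[0.3,4.5,1.7],[0.3,5.1,1.9],[0.3,5.6,2.1],[0.4,6.2,2.4]], "roll": [0,0,0,0,0,0,0,0,0,0]}}

```text
t: 22.75
tcp_pos: [0.5657, -0.0614, 0.2254]
tool_rot: [-0.01, -0.706, -0.015, 0.708]
ft_force: [5.3, 8.1, 4.0]
finger_gap: 0.0192
```

```bash
python3 arc.py 208 220
```

```text
t 22.75 swept 207.5 r 50.3 z 0.2254 Ftan(resist) 9.34 Frad 2.39 Fz 3.97 gap 0.0192 mz -0.08
[[0.2, 1.3, 0.9], [0.3, 2.2, 1.3], [0.3, 3.2, 1.7], [0.3, 4.1, 2.2], [0.3, 5.1, 2.6], [0.4, 6.0, 3.1], [0.4, 6.9, 3.6], [0.4, 7.8, 4.2], [0.5, 8.7, 4.7], [0.5, 9.6, 5.3]]
```

Contact: the tangential force held at about 4.7 N, then rose to 6.8 at 201° and 9.3 at 207.5°. That puts the onset at about 197°, so the target is about 287°.

```bash
python3 arc.py 208 248
```

```text
t 22.75 swept 207.5 r 50.3 z 0.2254 Ftan(resist) 9.34 Frad 2.39 Fz 3.97 gap 0.0192 mz -0.08
[[0.3, 3.5, 1.9], [0.4, 6.6, 3.5], [0.5, 9.6, 5.3], [0.6, 12.4, 7.3], [0.7, 15.1, 9.5], [0.8, 17.7, 11.9], [0.9, 20.1, 14.4], [1.0, 22.2, 17.2], [1.1, 24.2, 20.0], [1.2, 26.0, 23.0]]
```

Emit:
{"method": "jog_arm", "body": {"travel": [[0.3,3.5,1.9],[0.4,6.6,3.5],[0.5,9.6,5.3],[0.6,12.4,7.3],[0.7,15.1,9.5],[0.8,17.7,11.9],[0.9,20.1,14.4],[1.0,22.2,17.2],[1.1,24.2,20.0],[1.2,26.0,23.0]], "roll": [0,0,0,0,0,0,0,0,0,0]}}

```text
t: 24.0
tcp_pos: [0.5451, -0.088, 0.2244]
tool_rot: [0.01, 0.707, 0.016, -0.707]
ft_force: [10.0, 5.4, -0.3]
finger_gap: 0.0196
```

```bash
python3 arc.py 248 278
```

```text
t 24.00 swept 246.4 r 50.6 z 0.2244 Ftan(resist) 11.34 Frad 0.83 Fz -0.28 gap 0.0196 mz -0.04
[[0.4, 1.4, 3.9], [0.4, 2.5, 6.3], [0.5, 3.4, 8.7], [0.6, 4.2, 11.2], [0.7, 4.9, 13.7], [0.7, 5.5, 16.3], [0.8, 5.9, 18.9], [0.9, 6.2, 21.5], [1.0, 6.3, 24.1], [1.1, 6.4, 26.7]]
```

Emit:
{"method": "jog_arm", "body": {"travel": [[0.4,1.4,3.9],[0.4,2.5,6.3],[0.5,3.4,8.7],[0.6,4.2,11.2],[0.7,4.9,13.7],[0.7,5.5,16.3],[0.8,5.9,18.9],[0.9,6.2,21.5],[1.0,6.3,24.1],[1.1,6.4,26.7]], "roll": [0,0,0,0,0,0,0,0,0,0]}}

```text
t: 25.25
tcp_pos: [0.5204, -0.0959, 0.2236]
tool_rot: [0.01, 0.709, 0.015, -0.705]
ft_force: [12.8, 3.7, -2.2]
finger_gap: 0.0192
```

```bash
python3 arc.py 278 288
```

```text
t 25.25 swept 276.0 r 50.7 z 0.2236 Ftan(resist) 12.94 Frad -3.08 Fz -2.24 gap 0.0192 mz -0.04
[[0.3, -0.7, 2.6], [0.4, -0.7, 3.5], [0.4, -0.8, 4.3], [0.4, -0.9, 5.2], [0.4, -1.0, 6.1], [0.5, -1.1, 6.9], [0.5, -1.2, 7.8], [0.5, -1.3, 8.7], [0.5, -1.5, 9.5], [0.6, -1.6, 10.4]]
```

Emit:
{"method": "jog_arm", "body": {"travel": [[0.3,-0.7,2.6],[0.4,-0.7,4.0],[0.4,-0.9,5.4],[0.5,-1.1,6.9],[0.5,-1.2,8.0],[0.5,-1.4,9.0],[0.6,-1.6,10.0],[0.6,-1.6,10.4],[0.6,-1.6,10.4],[0.6,-1.6,10.4]], "roll": [0,0,0,0,0,0,0,0,0,0]}}

```text
t: 26.5
tcp_pos: [0.5118, -0.0956, 0.2233]
tool_rot: [0.01, 0.711, 0.015, -0.703]
ft_force: [12.5, 2.2, -2.7]
finger_gap: 0.0192
```

```bash
python3 arc.py
```

```text
t 26.50 swept 285.8 r 50.7 z 0.2233 Ftan(resist) 12.17 Frad -3.74 Fz -2.74 gap 0.0192 mz 0.02
```

Emit:
{"method": "jog_arm", "body": {"travel": [[0,0,0],[0,0,0],[0,0,0],[0,0,0],[0,0,0],[0,0,0],[-5,0,0],[-30,0,0],[-70,0,0],[-110,0,0]], "roll": [0,0,0,0,0,0,0,0,0,0], "gripper": 50}}

```text
t: 27.75
tcp_pos: [0.5105, -0.0962, 0.3349]
tool_rot: [0.01, 0.711, 0.015, -0.703]
ft_force: [1.1, -0.0, -0.4]
finger_gap: 0.05
```

Run:
```python
from h import *
print(to(.45,-.30,.36))
```

```text
[-27.  201.3  67.4]
```

Emit:
{"method": "jog_arm", "body": {"travel": [[-25,20,0],[-27,60,15],[-27,110,35],[-27,160,55],[-27,200,67],[-27,200,67],[-27,200,67],[-27,200,67],[-27,200,67],[-27,200,67]], "roll": [0,0,0,0,0,0,0,0,0,0]}}

```text
t: 29.0
tcp_pos: [0.4506, -0.2982, 0.3601]
tool_rot: [0.011, 0.711, 0.015, -0.703]
ft_force: [-0.2, 0.3, -0.0]
finger_gap: 0.0501
```

Run:
```python
from h import *
for n in("top","scene"):
    s=bot.snapshot(n); np.savez(f"{n}4.npz",**s); P=cloud(s); X,Y,Z=P[...,0],P[...,1],P[...,2]
    o=dict(np.load(f"{n}1.npz"))
    d=np.hypot(X-.518,Y+.0457)
    q=P[(Z>.222)&(Z<.245)&(d<.07)]; 
    if len(q): a=q[:,:2].mean(0)-[.518,-.0457]; print(n,"knob",len(q),q.mean(0),q[:,2].max(),"az",np.degrees(np.arctan2(a[1],a[0])))
    q=P[(abs(Z-.08)<.004)&(abs(Y-.09)<.03)&(abs(X-.514)<.04)]; print("tab",len(q),q.min(0)[:2],q.max(0)[:2])
    c=s["color"].astype(int); g=(c[...,1]>c[...,2]+20)&(c[...,1]>c[...,0]+10)&(abs(Z-.048)<.008)&(abs(X-.5177)<.02)&(Y>-.1)&(Y<.1)
    for nm,D in(("now",s),("t0",o)):
        P_=cloud(D); c=D["color"].astype(int); Z_=P_[...,2]
        g=(c[...,1]>c[...,2]+20)&(c[...,1]>c[...,0]+10)&(abs(Z_-.048)<.008)&(abs(P_[...,0]-.516)<.02)&(abs(P_[...,1])<.1)
        print(nm,"key z",g.sum(),np.median(Z_[g]) if g.any() else None, np.mean(Z_[g]) if g.any() else None)
    if n=="scene": cv2.imwrite("pics/c4.png",cv2.resize(s["color"][130:310,230:410],None,fx=3.3,fy=3.3,interpolation=cv2.INTER_CUBIC))
```

```text
top knob 50 [ 0.51088979 -0.09516747  0.23193591] 0.2372313154638465 az -98.1793912692606
tab 50 [0.49011298 0.08548306] [0.53767955 0.09448088]
now key z 49 0.04864385742892591 0.048649501376558726
t0 key z 130 0.050218355276227256 0.050069738102260404
scene knob 76 [ 0.51265121 -0.08892106  0.23004978] 0.23557447137362608 az -97.05472627379095
tab 93 [0.48796817 0.08683164] [0.5393354  0.09858095]
now key z 58 0.04806793290786935 0.04808042189365995
t0 key z 189 0.05056840729989743 0.05039497041352583
```

View pics/c4.png

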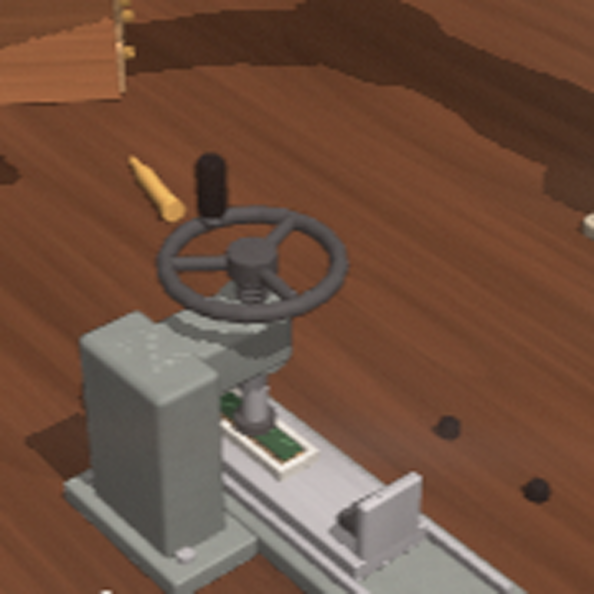

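The crop shows the knob free at (210,185), the foot down on the key at (258,415), the tab home, and the rod and both buttons where they were. The key has sunk about 1.6 mm in the top view and 2.3–2.5 mm in the scene view, which fits a quarter turn (2.5 mm).

```bash
python3 -c "
from h import *
print(bot.hand_in())"
```

```text
the job is handed in; nothing more can be done
None
```

I pushed the carriage home, wound the handwheel down to contact plus about a quarter turn, let go and handed the job in at about 29 s. The key is left clamped and the robot is clear of everything.

- **Carriage:** it stopped hard, with the force rising from 2 N to 18 N. The tab's outer face then measured about 0.0975 m in y, roughly 140 mm from the screw, as it should at home.
- **Contact:** turning took about 4.7 N at the knob. It rose to 6.8 N at 201° and 9.3 N at 207.5°, which puts first contact at about 197°.
- **Quarter turn:** I stopped at 285.8°, about 89° past contact. The knob force had reached 12–13 N, as expected for a quarter turn.
- **After letting go:** the knob stayed at about -97.5° azimuth, where I released it. The tab was still home, and the nearby rivet setter and bass buttons were undisturbed. I did not check the other loose items again.
- **Disagreements:** the key sank about 2.4 mm by the scene camera but only 1.6 mm by the top camera, against 2.5 mm expected. My first screw centre was about 2 mm off in y, and I corrected it during the winding. I estimate the turn past contact is good to a few degrees.

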